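# Load two turning blanks into the spring magazine

### The arm

A 7-joint arm with a two-finger parallel gripper is mounted at the origin on the work surface. World frame = base frame: x ahead of the robot, y to its left, z up, the work surface at z = 0. Lengths are in m, angles in rad, forces in N, time in s.
With the tool pointing down it reaches from about 0.425 to 1.025 m from the base axis. Payload 3.6 kg.
Tool frame: the origin (TCP) lies midway between the tips of the shut fingers; the grasp point (between the pads) lies 19 mm behind it; z points along the fingers, y is the line along which they close (so a half turn about z gives the same grasp; the last joint's range is limited). The gripper opens to 85 mm and grips with 20 to 120 N. Pads are 22 mm wide; open, the fingers measure 114 mm over their backs; the gripper's body (76 mm by 85 mm) begins 54 mm behind the grasp point. The pads swing forward as they close: fully open they stand 13 mm farther back than shut.
Start: joints at [-1.363, 0.591, 0.048, 1.609, -0.033, 0.943, -0.034], TCP at [0.215, 0.692, 0.231] pointing down, gripper open.
Joint ranges: [-2.69, 2.69], [-0.47, 2.24], [-1.27, 1.36], [0.19, 2.51], [-1.53, 4.68], [0.08, 2.07], [-3.09, 3.09]. Speed limits (rad/s): [2.57, 2.57, 3.14, 3.14, 3.14, 3.14, 3.14].

### API

Orientations are given as a unit quaternion [w, x, y, z].
In Python, from cell import * gives the robot as it stands.
- The arm moves only by the tool arm_command, never from a script. Its argument "motion" is a list of rows, each an object with "slide": the shift along the world's x, y, z in units of 400 mm (1.0 is 400 mm), a list of three; "turn": the turn about the world's z in units of pi rad (1.0 is pi rad); "claw": the finger opening in mm, from 0 to 85.4. A call has 1 to 12 rows; each row is the pose to reach, as a shift and turn from the pose commanded when the call began, turning the shorter way round; what a row does not reach only later rows make up. A row lasts 1/12 s, in which the tool goes at most 41.7 mm and 7.16 degrees, less where a joint would pass 70% of its speed; a pose out of reach is approached as far as the arm can. A call with a number of a shift or a turn outside -1 to 1 is refused whole. A call with a gripper value outside its range is refused whole. The fingers move at their own pace and stop on an object; "force" is the grip in N (left out, the last holds). Time passes only in rows, so rows that repeat a pose let the fingers close. It gives the time, the measured TCP pose, the force, the opening and the grip force at its end, in the units of the state.
- get_state(): the state, without advancing time (a new reading comes with each control period).
- get_image(name): name is "scene" or "top" or "wrist"; returns the picture (480x640x3 uint8, red, green, blue); there is no depth.
- calibration(name): a dict with "fx", "fy", "cx", "cy" (pixels), "R" (3x3) and "t" (3): a world point X has camera coordinates R X + t. Camera axes: x right, y down, z forward; pixel columns grow to the right and rows downward; lengths in m; the calibration is good to about 2 mm. A picture is of the moment at which its call begins: read the wrist's pose just before it. calibration takes no time and is no camera call; for the wrist camera it gives the pose at the moment of the call.
- close_job(): hands the job in; it is judged then, once.
Trained networks look in the newest picture that a camera, given by its name, has taken for a name from the list of things; names that differ only in an ending like _2 or _b are one class to them, and where a whole thing is asked for, a point or a joint stands for the part that bears it (a point fixed in the world has none). Each returns a list of dicts, best first, with "conf" (0 to 1); they miss things now and then, are a little off and sometimes report something else, mostly with a low value. They report only what shows in the picture. A call takes as long as a camera call. They do not tell look-alikes from the thing itself.
- boxes_of(camera, name): "uv" ([column, row] in pixels, amid what is visible of it).
- masks_of(camera, name): "pixels" (480x640 bool, what is visible of it) and "uv" ([column, row] in pixels, amid what is visible of it).
- place_of(camera, name): "uv" ([column, row] in pixels: a listed point, or the origin of a listed thing).
The state is a dict: "clock": time; "q": joint angles; "joint_velocities": joint speeds; "joint_torque": joint torques, N m; "position": TCP position; "ee_rot": TCP orientation; "contact_force": force on the tool from outside, world axes, zero at the start; "ft_torque": the same for the moment, N m; "grip_width": opening from 0.0 (shut) to 1.0 (fully open); "grasp_force": force on a finger pad.
Only numpy, scipy, OpenCV 4.12 (cv2) and the standard library are available. Lean on these libraries where they do the work, as an engineer would, in place of code of your own. Each camera call takes 0.05 s, during which the arm holds its last target. There are 200 camera calls.

### The job

Load the lathe's spring-loaded blank magazine: put the dark walnut blank in flat and push it down against the spring until both side catches snap over it, then push the pale maple blank down on top of it in the same way until it too is latched. Leave the red-topped reject blank, the glue bottle and the wax tin where they are.

Things in the scene. Friction and masses are not known exactly. Their poses are not given: they have to be found in the camera images.
- magazine: Upright spring column bolted to the bench on a dark steel plate 150 x 84 x 8 mm. Origin: centre of the plate's underside, on the bench; x along the column's long side, y its short side, z up. Four aluminium corner angles, 4 mm thick, up to 107 mm high, guide a blank lying flat: channel 63 mm (x) by 47 mm (y). An orange sprung follower plate is inside. Both y sides are open, 41 mm wide, all the way down.
- mouth (a point): On the magazine's axis at the top of the straight guides, 107 mm above the bench; above it the guides flare out at 35 degrees to 114 mm high. The x ends are open 33 mm wide at mid-width, but filled by a catch below 101 mm. Black catch housings (26 mm wide, tops 94 mm high) on posts stand outside both x ends, 44 to 62 mm from the axis.
- rest (a point): On the magazine's axis, 96 mm above the bench: a blank set in the mouth and let go stays here, its underside at this height (2 mm less if it was pressed) on the catches' sloping tops (slopes from 89 to 100 mm high), flat and guided by the angles, its upper part above the mouth. It is then not latched; pressing its top drives the catches apart.
- catch (a point): On the magazine's axis at the catches' flat undersides, 85 mm above the bench. A blank pushed down (about 5 N at first, rising to 12 to 20 N) until its top is below this height is latched: the catches snap in over it and the spring holds it up against them. Pushing up to 10 mm deeper is harmless. Let go too early, it is pushed back up.
- seat (a point): On the magazine's axis, 57 mm above the bench: the underside of the top latched blank. Pushing in a second blank opens the catches again and carries the first one down, to an underside 29 mm above the bench.
- follower (a joint): How far the orange follower plate is pushed down, m: 0 empty (its top 84 mm above the bench), about 0.027 with one blank latched, 0.055 with two; end of travel 0.068. Spring: 4 N at 0 plus 0.2 N per mm.
- catch_a (a joint): Outward travel of the steel spring catch at the magazine's x+ end, m: 0 sprung in (latched or empty), about 0.005 when a blank is passing; range 0 to 0.009. 16 mm wide, at mid-width; sprung in, it sticks 5 mm into the channel.
- catch_b (a joint): The same for the catch at the x- end.
- walnut: Dark brown walnut blank, a plain block, 60 x 44 x 28 mm, 55 g give or take. Origin: centre of the underside; x along the 60 mm length, y across the 44 mm width, z up. Starts lying flat on its 60 x 44 face on the bench at any yaw; either end may point forward, in the magazine too.
- maple: Pale maple blank, a plain block, 60 x 44 x 28 mm, 55 g give or take. Origin: centre of the underside; x along the 60 mm length, y across the 44 mm width, z up. Starts lying flat on its 60 x 44 face on the bench at any yaw; either end may point forward, in the magazine too.
- reject: Mid-brown reject blank with a bright red painted top, not to be used, 60 x 44 x 28 mm, 55 g give or take. Origin: centre of the underside; x along the 60 mm length, y across the 44 mm width, z up. Starts lying flat on its 60 x 44 face on the bench at any yaw; either end may point forward, in the magazine too. Leave it where it is.
- glue: Yellow glue bottle with an orange cap, 58 mm diameter, 160 mm tall, standing loose on the bench. Origin: centre of its base. Leave it where it is.
- wax: Blue wax tin, 64 mm diameter, 40 mm tall, standing loose. Origin: centre of its base. Leave it where it is.
- rack: Fixed wooden chisel block, 110 mm (x) x 38 mm (y) x 50 mm, with three turning-chisel handles (24 mm diameter, 35 mm apart along x) upright in it to 160 mm above the bench. Origin: centre of its underside. An obstacle only.
Things that resemble listed ones, but are neither listed nor needed, are in the scene too. Leave any green look-alike of the walnut alone.

How it is judged:
By the outcome, as a careful person would: the job done as asked, in the order asked, and still so for the second after the job is handed in, with the robot touching nothing.
It also fails if it takes over 72 s, if anything falls off the work surface, if the arm or the gripper's body presses on something with over 40 N, if the wrist force passes 120 N, or if a joint passes its speed limit or range.

## Working session

There is one attempt and no reset: what is moved stays moved. The work goes in short steps, Python scripts to look and compute and a tool call to move; the robot and the scene stay as the last step left them, time stands still between calls to the robot, and variables do not carry over. Pictures are saved under pics/ and viewed, at most 10 in all, crops included, and the job is handed in when it is done.

Besides the shell and the picture viewer there is one more tool, called in YAML: its name, and indented under it one key for each argument. arm_command: Moves the arm, as the interface text tells. Shifts and turns lie within -1 to 1; 1 stands for 400 mm of shift or pi rad of turn. Its arguments: {"type":"object","properties":{"motion":{"type":"array","items":{"type":"object","properties":{"slide":{"type":"array","items":{"type":"number"}},"turn":{"type":"number"},"claw":{"type":"number"}}}},"force":{"type":"number"}},"required":["motion"]}

```bash
mkdir -p pics
cat > h.py <<'E'
from cell import *
import numpy as np, cv2
def back(cal,uv,z):
    R=np.array(cal["R"]);t=np.array(cal["t"])
    d=R.T@np.array([(uv[0]-cal["cx"])/cal["fx"],(uv[1]-cal["cy"])/cal["fy"],1.]);o=-R.T@t
    return o+d*(z-o[2])/d[2]
def proj(cal,X):
    c=np.array(cal["R"])@np.array(X)+np.array(cal["t"]);return [cal["fx"]*c[0]/c[2]+cal["cx"],cal["fy"]*c[1]/c[2]+cal["cy"]]
E
python3 - <<'E'
from h import *
s=get_state();print({k:np.round(v,3).tolist() for k,v in s.items()})
for n in ("top","scene"):
    im=get_image(n);cv2.imwrite(f"pics/{n}1.png",im[:,:,::-1]);c=calibration(n)
    print(n,"cam at",np.round(-np.array(c["R"]).T@np.array(c["t"]),3),c["fx"])
    for o in ("walnut","maple","reject","magazine","glue","wax","rack"):
        for m in masks_of(n,o)[:3]:
            z=.028 if o in("walnut","maple","reject") else 0
            print(o,round(m["conf"],2),np.round(m["uv"]),m["pixels"].sum(),np.round(back(c,m["uv"],z),3)[:2])
    for o in ("mouth","magazine"):
        for m in place_of(n,o)[:2]: print(o,round(m["conf"],2),np.round(m["uv"],1),np.round(back(c,m["uv"],.107 if o=="mouth" else 0),4)[:2])
E
```

```text
{'clock': 0.0, 'q': [-1.364, 0.592, 0.048, 1.61, -0.033, 0.943, -0.034], 'joint_velocities': [-0.0, 0.002, 0.001, 0.0, 0.001, 0.0, 0.0], 'joint_torque': [0.0, -54.87, 1.546, -19.813, 0.009, 0.009, -0.0], 'position': [0.215, 0.692, 0.23], 'ee_rot': [-0.0, 0.15, 0.989, -0.001], 'contact_force': [0.219, 0.017, -0.385], 'ft_torque': [-0.022, -0.005, 0.035], 'grasp_force': 0.0, 'grip_width': 0.999}
top cam at [ 0.341 -0.034  0.957] 445.5411863390079
walnut 0.91 [383. 147.] 637 [ 0.702 -0.154]
walnut 0.89 [458. 368.] 737 [ 0.237 -0.307]
walnut 0.88 [436. 259.] 680 [ 0.459 -0.266]
maple 0.83 [172. 267.] 706 [0.432 0.289]
maple 0.51 [289. 210.] 68 [0.558 0.047]
reject 0.76 [176. 200.] 683 [0.574 0.29 ]
reject 0.65 [294. 229.] 542 [0.517 0.034]
magazine 0.8 [294. 238.] 2703 [0.503 0.036]
magazine 0.17 [294. 231.] 559 [0.519 0.037]
glue 0.67 [389. 212.] 974 [ 0.565 -0.17 ]
glue 0.22 [293. 235.] 2664 [0.508 0.039]
wax 0.62 [443. 189.] 777 [ 0.62 -0.29]
rack 0.91 [234. 202.] 1483 [0.581 0.172]
mouth 0.77 [294.8 227.5] [0.505  0.0274]
magazine 0.79 [296.7 235. ] [0.5091 0.0305]
scene cam at [1.191 0.553 0.923] 549.8768758158592
walnut 0.96 [297. 184.] 364 [ 0.261 -0.287]
walnut 0.78 [215. 217.] 474 [ 0.508 -0.348]
walnut 0.67 [206. 300.] 571 [ 0.714 -0.144]
maple 0.64 [446. 332.] 756 [0.446 0.296]
reject 0.69 [411. 377.] 864 [0.588 0.303]
magazine 0.66 [330. 289.] 2718 [0.491 0.02 ]
glue 0.68 [250. 244.] 1284 [ 0.502 -0.227]
wax 0.76 [197. 253.] 657 [ 0.611 -0.303]
rack 0.59 [360. 320.] 2220 [0.519 0.131]
mouth 0.61 [331.2 260.6] [0.5038 0.0312]
magazine 0.76 [328.4 296.3] [0.5095 0.0326]
```

View pics/top1.png

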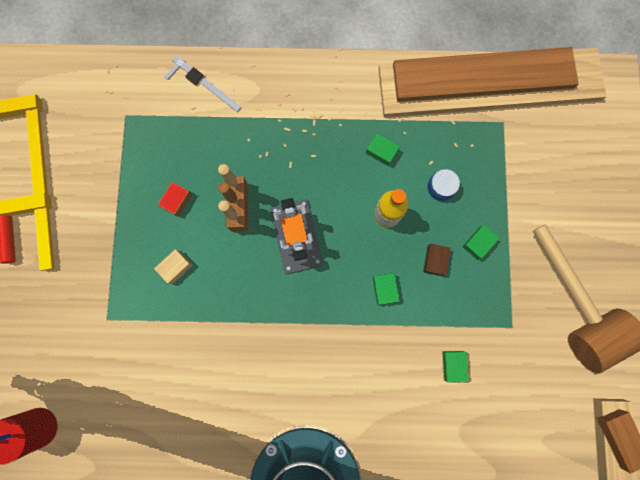

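View pics/scene1.png

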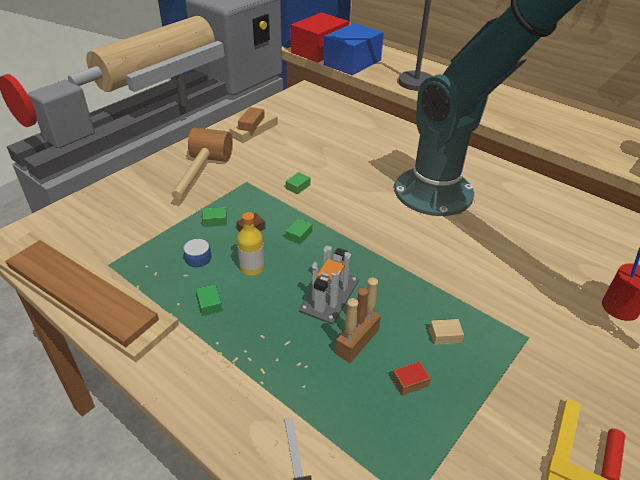

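The top picture shows the walnut (dark) at (437,260), with all the other walnut-like blocks green. Maple is at (173,267), reject at (175,199), the magazine at about (294,230) and the rack at (234,200). The scene picture agrees.

```bash
cat >> h.py <<'E'
def yaw_tool(s):
    w,x,y,z=s["ee_rot"];return np.degrees(np.arctan2(1-2*(x*x+z*z),2*(x*y-w*z)))%180   # closing line angle
def rect(cal,mask,z):
    """long-axis yaw (deg), centre, size from mask laid on plane z"""
    cs,_=cv2.findContours(mask.astype(np.uint8),cv2.RETR_EXTERNAL,cv2.CHAIN_APPROX_NONE)
    c=max(cs,key=cv2.contourArea).reshape(-1,2)
    P=np.array([back(cal,p,z)[:2] for p in c])*1000
    (cx,cy),(w,h),a=cv2.minAreaRect(P.astype(np.float32))
    if w<h: w,h,a=h,w,a+90
    return np.round([cx,cy],1),np.round([w,h],1),round(a%180,1)
E
python3 - <<'E'
from h import *
s=get_state();c=calibration("top");print("tool",yaw_tool(s))
get_image("top")
for n in("walnut","maple"):
    for m in masks_of("top",n): print(n,m["uv"].__class__,np.round(m["uv"]),rect(c,m["pixels"],.028))
m=masks_of("top","magazine")[0];print(rect(c,m["pixels"],.0))
w=calibration("wrist");R=np.array(w["R"]);print("wrist cam",-R.T@np.array(w["t"]),R.round(3).tolist(),w["fx"])
E
```

```text
tool 72.77002365318455
walnut <class 'list'> [457. 367.] (array([ 241.3, -299. ]), array([63.1, 50. ]), 1.1)
walnut <class 'list'> [475. 244.] (array([ 496.4, -359.8]), array([67.4, 48.2]), 138.1)
walnut <class 'list'> [384. 289.] (array([ 394.5, -158.9]), array([59.8, 48. ]), 10.5)
walnut <class 'list'> [382. 150.] (array([ 698.1, -149.8]), array([63.4, 53. ]), 59.4)
walnut <class 'list'> [439. 259.] (array([ 457.8, -265.2]), array([62.7, 48.7]), 169.5)
maple <class 'list'> [171. 266.] (array([431.2, 286.7]), array([65.2, 53.4]), 137.6)
(array([511.2,  35.1]), array([165.1,  87.8]), 14.9)
wrist cam [0.13621944 0.71631462 0.37287112] [[0.296, 0.955, -0.001], [0.904, -0.28, 0.321], [0.307, -0.096, -0.947]] 418.6293570899262
```

arm_command:
  motion:
    - {"slide": [0.4,-0.9,0.08],"turn": 0.178,"claw": 85}
    - {"slide": [0.4,-0.9,0.08],"turn": 0.178,"claw": 85}
    - {"slide": [0.4,-0.9,0.08],"turn": 0.178,"claw": 85}
    - {"slide": [0.4,-0.9,0.08],"turn": 0.178,"claw": 85}
    - {"slide": [0.4,-0.9,0.08],"turn": 0.178,"claw": 85}
    - {"slide": [0.4,-0.9,0.08],"turn": 0.178,"claw": 85}
    - {"slide": [0.4,-0.9,0.08],"turn": 0.178,"claw": 85}
    - {"slide": [0.4,-0.9,0.08],"turn": 0.178,"claw": 85}
    - {"slide": [0.4,-0.9,0.08],"turn": 0.178,"claw": 85}
    - {"slide": [0.4,-0.9,0.08],"turn": 0.178,"claw": 85}

```text
clock: 2.03
position: [0.377, 0.3266, 0.2638]
ee_rot: [0.0, -0.126, 0.992, -0.001]
contact_force: [-0.1, 0.0, 0.2]
grip_width: 0.993
grasp_force: 0.0
```

arm_command:
  motion:
    - {"slide": [0.325,-0.755,0],"turn": 0,"claw": 85}
    - {"slide": [0.325,-0.755,0],"turn": 0,"claw": 85}
    - {"slide": [0.325,-0.755,0],"turn": 0,"claw": 85}
    - {"slide": [0.325,-0.755,0],"turn": 0,"claw": 85}
    - {"slide": [0.325,-0.755,0],"turn": 0,"claw": 85}
    - {"slide": [0.325,-0.755,0],"turn": 0,"claw": 85}
    - {"slide": [0.325,-0.755,0],"turn": 0,"claw": 85}
    - {"slide": [0.325,-0.755,0],"turn": 0,"claw": 85}
    - {"slide": [0.325,-0.755,0],"turn": 0,"claw": 85}
    - {"slide": [0.325,-0.755,0],"turn": 0,"claw": 85}
    - {"slide": [0.325,-0.755,0],"turn": 0,"claw": 85}
    - {"slide": [0.325,-0.755,0],"turn": 0,"claw": 85}

```text
clock: 3.03
position: [0.5042, 0.0322, 0.2632]
ee_rot: [-0.0, -0.13, 0.991, 0.0]
contact_force: [0.2, 0.1, 0.5]
grip_width: 0.991
grasp_force: 0.0
```

Run:
```python
from h import *
s=get_state();c=calibration("wrist");im=get_image("wrist");cv2.imwrite("pics/w1.png",im[:,:,::-1])
print("tool",yaw_tool(s),s["position"])
for o,z in(("mouth",.107),("rest",.096),("magazine",0),("catch",.085)):
    for m in place_of("wrist",o)[:1]: print(o,round(m["conf"],2),np.round(m["uv"],1),back(c,m["uv"],z).round(4))
for m in masks_of("wrist","follower")[:1]: print("fol",m["conf"],m["uv"],rect(c,m["pixels"],.084))
```

```text
tool 104.96074665393633 [0.50422823 0.03217001 0.26323273]
mouth 0.57 [314.6 214.3] [0.5042 0.0303 0.107 ]
rest 0.6 [314.1 214.2] [0.5072 0.0306 0.096 ]
magazine 0.77 [316.6 187.3] [0.5057 0.0324 0.    ]
catch 0.69 [313.2 214.3] [0.5104 0.0307 0.085 ]
fol 0.94 [317.7, 207.4] (array([506.4,  31.5]), array([57.8, 41.6]), 15.0)
```

View pics/w1.png

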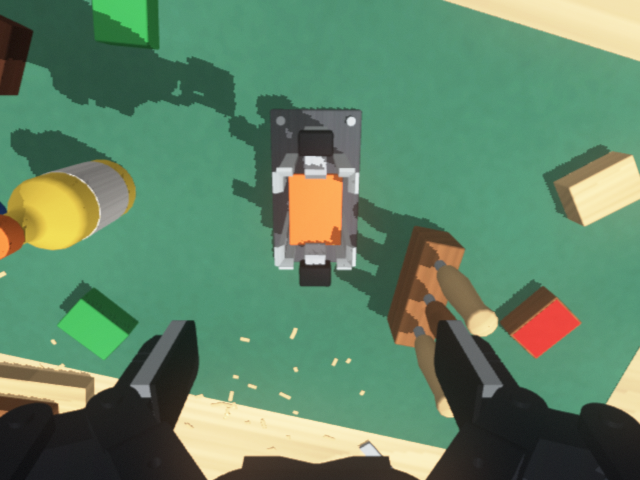

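The wrist picture shows the magazine upright in the frame: guide corners at about (273,170), (358,168), (355,268) and (276,268), orange follower at (317,207), and the tool aligned in yaw. I'll refine the axis from the guide tops.

Run:
```python
from h import *
c=calibration("wrist");im=get_image("wrist")
roi=im[150:300,250:380].astype(int)
mx=roi.max(2);mn=roi.min(2)
m=((mx-mn)<40)&(mx>150)
full=np.zeros((480,640),np.uint8);full[150:300,250:380]=m
n,l,st,ce=cv2.connectedComponentsWithStats(full)
for i in range(1,n):
    if st[i,4]>25: print(st[i],ce[i].round(1))
ys,xs=np.where(np.isin(l,[i for i in range(1,n) if st[i,4]>25]))
hull=np.zeros((480,640),np.uint8);cv2.fillConvexPoly(hull,cv2.convexHull(np.c_[xs,ys].astype(np.int32)),1)
for z in(.107,.114):print(z,rect(c,hull,z))
cv2.imwrite("pics/crop1.png",cv2.resize(im[150:300,250:380],(520,600),interpolation=cv2.INTER_CUBIC)[:,:,::-1])
# predicted guide corners for an axis/yaw guess
a=np.radians(15);ex=np.array([np.cos(a),np.sin(a)]);ey=np.array([-ex[1],ex[0]])
for A in((.5055,.0312),):
  for (hx,hy,z) in((31.5,23.5,.107),(36.4,28.4,.114)):
    print(z,[np.round(proj(c,[*(np.array(A)+sx*hx/1e3*ex+sy*hy/1e3*ey),z]),1).tolist() for sx,sy in((-1,-1),(-1,1),(1,1),(1,-1))])
```

```text
[306 156  23  22 402] [316.6 166.7]
[274 167  21  26 346] [281.6 177.9]
[340 167  21  27 357] [352.1 178.1]
[275 244  21  26 334] [283.9 258.9]
[338 246  20  24 330] [348.7 259.3]
[306 254  21  10 188] [315.7 258.7]
0.107 (array([504.9,  30.9]), array([86.3, 63.2]), 14.6)
0.114 (array([503. ,  30.4]), array([84.3, 61.8]), 14.6)
0.107 [[283.8, 173.5], [349.6, 173.4], [347.6, 255.9], [285.9, 255.9]]
0.114 [[275.8, 168.2], [357.6, 168.1], [354.7, 265.3], [278.9, 265.4]]
```

View pics/crop1.png

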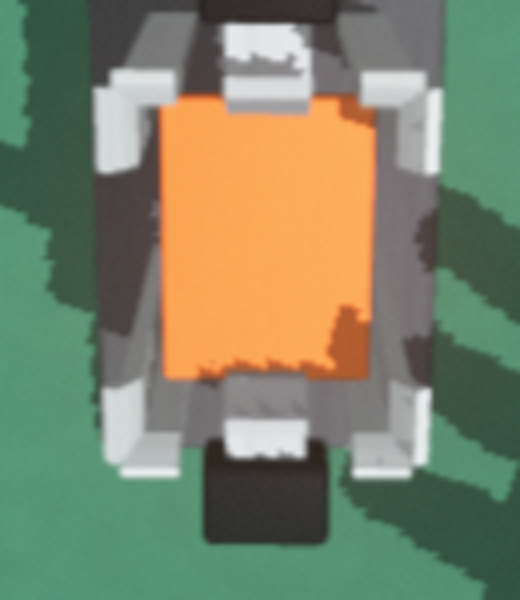

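The crop (4x) shows the flare outer edges at image x 273.5–360 and y 168–269. That shifts the axis about 1.4 mm along +x, to about (0.5067, 0.0315), yaw 15°. Next I'll move above the walnut.

arm_command:
  motion:
    - {"slide": [-0.115,-0.743,0],"turn": -0.1415,"claw": 85}
    - {"slide": [-0.115,-0.743,0],"turn": -0.1415,"claw": 85}
    - {"slide": [-0.115,-0.743,0],"turn": -0.1415,"claw": 85}
    - {"slide": [-0.115,-0.743,0],"turn": -0.1415,"claw": 85}
    - {"slide": [-0.115,-0.743,0],"turn": -0.1415,"claw": 85}
    - {"slide": [-0.115,-0.743,0],"turn": -0.1415,"claw": 85}
    - {"slide": [-0.115,-0.743,0],"turn": -0.1415,"claw": 85}
    - {"slide": [-0.115,-0.743,0],"turn": -0.1415,"claw": 85}
    - {"slide": [-0.115,-0.743,0],"turn": -0.1415,"claw": 85}
    - {"slide": [-0.115,-0.743,0],"turn": -0.1415,"claw": 85}
    - {"slide": [-0.115,-0.743,0],"turn": -0.1415,"claw": 85}
    - {"slide": [-0.115,-0.743,0],"turn": -0.1415,"claw": 85}

```text
clock: 4.38
position: [0.4595, -0.2644, 0.2631]
ee_rot: [-0.0, 0.091, 0.996, 0.001]
contact_force: [-0.3, 0.1, 0.7]
grip_width: 0.997
grasp_force: 0.0
```

```bash
cat >> h.py <<'E'
def look(name,z,tag):
    s=get_state();c=calibration("wrist");im=get_image("wrist");cv2.imwrite(f"pics/{tag}.png",im[:,:,::-1])
    print("tool",round(yaw_tool(s),2),np.round(s["position"],4))
    for m in masks_of("wrist",name):
        p=m["pixels"];print(name,round(m["conf"],2),np.round(m["uv"]),im[p].mean(0).round(),rect(c,p,z))
    return c,im
E
python3 - <<'E'
from h import *
c,im=look("walnut",.028,"w2")
for m in place_of("wrist","glue"): print("glue",m["conf"],back(c,m["uv"],0).round(3))
c2=calibration("top");get_image("top")
for m in place_of("top","glue"): print("glue",m["conf"],back(c2,m["uv"],0).round(3))
print("cap",back(c2,[398,197],.16))
E
```

```text
tool 79.55 [ 0.4595 -0.2644  0.2631]
walnut 0.8 [432. 384.] [ 49. 120.  63.] (array([ 689.8, -182.2]), array([58.8, 21.2]), 10.4)
walnut 0.73 [424.  96.] [ 80. 184. 103.] (array([ 396.4, -162.9]), array([59.7, 48.3]), 9.7)
walnut 0.72 [224. 244.] [ 63. 160.  82.] (array([ 495.9, -360.7]), array([68.6, 44.2]), 138.5)
walnut 0.64 [313. 189.] [93. 63. 44.] (array([ 458.4, -269. ]), array([62.3, 43.7]), 169.5)
glue 0.9 [ 0.559 -0.166  0.   ]
glue 0.15 [0.524 0.031 0.   ]
cap [ 0.55570811 -0.1645658   0.16      ]
```

View pics/w2.png

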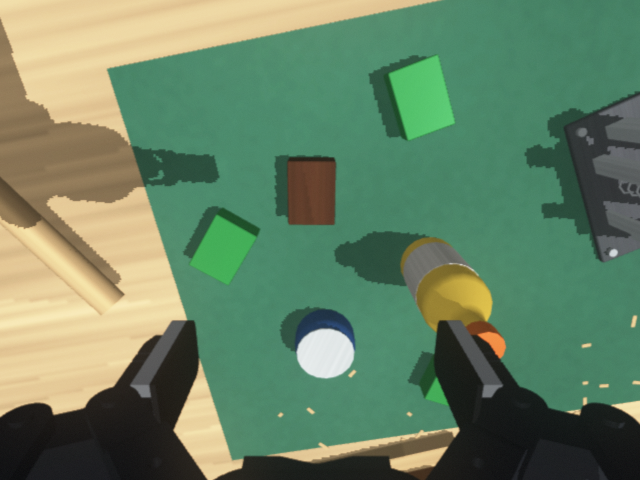

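Walnut is at image (312,192), square to the tool, at about (0.4595, −0.269). The glue bottle (450,280) and the green block (224,246) clear the fingers at a 68 mm opening. Descending to grasp.

arm_command:
  motion:
    - {"slide": [0,-0.0115,-0.5],"turn": 0,"claw": 68}
    - {"slide": [0,-0.0115,-0.5],"turn": 0,"claw": 68}
    - {"slide": [0,-0.0115,-0.5],"turn": 0,"claw": 68}
    - {"slide": [0,-0.0115,-0.5],"turn": 0,"claw": 68}
    - {"slide": [0,-0.0115,-0.5],"turn": 0,"claw": 68}
    - {"slide": [0,-0.0115,-0.5],"turn": 0,"claw": 68}
    - {"slide": [0,-0.0115,-0.58],"turn": 0,"claw": 68}
    - {"slide": [0,-0.0115,-0.62],"turn": 0,"claw": 68}
    - {"slide": [0,-0.0115,-0.648],"turn": 0,"claw": 68}
    - {"slide": [0,-0.0115,-0.648],"turn": 0,"claw": 68}
    - {"slide": [0,-0.0115,-0.648],"turn": 0,"claw": 68}
  force: 60

```text
clock: 5.55
position: [0.4595, -0.2717, 0.0051]
ee_rot: [0.001, 0.093, 0.996, -0.0]
contact_force: [0.1, -0.4, 0.1]
grip_width: 0.797
grasp_force: 0.0
```

arm_command:
  motion:
    - {"slide": [0,0,0],"turn": 0,"claw": 35}
    - {"slide": [0,0,0],"turn": 0,"claw": 35}
    - {"slide": [0,0,0],"turn": 0,"claw": 35}
    - {"slide": [0,0,0],"turn": 0,"claw": 35}
    - {"slide": [0,0,0],"turn": 0,"claw": 35}
    - {"slide": [0,0,0],"turn": 0,"claw": 35}
    - {"slide": [0,0,0],"turn": 0,"claw": 35}
  force: 60

```text
clock: 6.13
position: [0.4598, -0.2718, 0.0059]
ee_rot: [0.001, 0.093, 0.996, -0.0]
contact_force: [-0.3, 0.2, 6.3]
grip_width: 0.502
grasp_force: 62.0
```

arm_command:
  motion:
    - {"slide": [0,0,0.1],"turn": 0,"claw": 35}
    - {"slide": [0,0,0.3],"turn": 0,"claw": 35}
    - {"slide": [0,0,0.65],"turn": 0,"claw": 35}
    - {"slide": [0,0,0.65],"turn": 0,"claw": 35}
    - {"slide": [0,0,0.65],"turn": 0,"claw": 35}
    - {"slide": [0,0,0.65],"turn": 0,"claw": 35}
    - {"slide": [0,0,0.65],"turn": 0,"claw": 35}
    - {"slide": [0,0,0.65],"turn": 0,"claw": 35}
    - {"slide": [0,0,0.65],"turn": 0,"claw": 35}

```text
clock: 6.88
position: [0.4587, -0.2711, 0.2652]
ee_rot: [0.001, 0.093, 0.996, -0.0]
contact_force: [-0.2, 0.1, -1.0]
grip_width: 0.505
grasp_force: 61.5
```

arm_command:
  motion:
    - {"slide": [0.06,0.4,0],"turn": 0.1415,"claw": 35}
    - {"slide": [0.118,0.752,0],"turn": 0.1415,"claw": 35}
    - {"slide": [0.118,0.752,0],"turn": 0.1415,"claw": 35}
    - {"slide": [0.118,0.752,0],"turn": 0.1415,"claw": 35}
    - {"slide": [0.118,0.752,0],"turn": 0.1415,"claw": 35}
    - {"slide": [0.118,0.752,0],"turn": 0.1415,"claw": 35}
    - {"slide": [0.118,0.752,0],"turn": 0.1415,"claw": 35}
    - {"slide": [0.118,0.752,0],"turn": 0.1415,"claw": 35}
    - {"slide": [0.118,0.752,0],"turn": 0.1415,"claw": 35}
    - {"slide": [0.118,0.752,0],"turn": 0.1415,"claw": 35}
    - {"slide": [0.118,0.752,0],"turn": 0.1415,"claw": 35}
    - {"slide": [0.118,0.752,0],"turn": 0.1415,"claw": 35}

```text
clock: 7.88
position: [0.505, 0.0272, 0.2632]
ee_rot: [-0.001, -0.127, 0.992, -0.0]
contact_force: [-0.6, -0.3, -0.0]
grip_width: 0.499
grasp_force: 61.5
```

Run:
```python
from h import *
s=get_state();z=s["position"][2]
c,im=look("walnut",z+.022,"w3");print(s["grip_width"],s["contact_force"])
for o,zz in(("mouth",.107),("magazine",0)):
    for m in place_of("wrist",o)[:1]: print(o,round(m["conf"],2),np.round(m["uv"],1),back(c,m["uv"],zz).round(4))
```

```text
tool 104.61 [0.505  0.0272 0.2632]
walnut 0.73 [317. 331.] [92. 57. 40.] (array([499.5,  25.1]), array([68.6, 43.3]), 14.4)
walnut 0.7 [103. 326.] [ 74. 180.  97.] (array([511., -43.]), array([19.9, 19. ]), 149.3)
walnut 0.61 [134.  22.] [ 69. 173.  91.] (array([420.2, -44.7]), array([16.6, 12. ]), 100.5)
0.49895715990007866 [-0.60497974 -0.31738756 -0.01807154]
mouth 0.68 [322.8 221. ] [0.5081 0.0322 0.107 ]
magazine 0.73 [321.5 187.8] [0.5053 0.0317 0.    ]
```

View pics/w3.png

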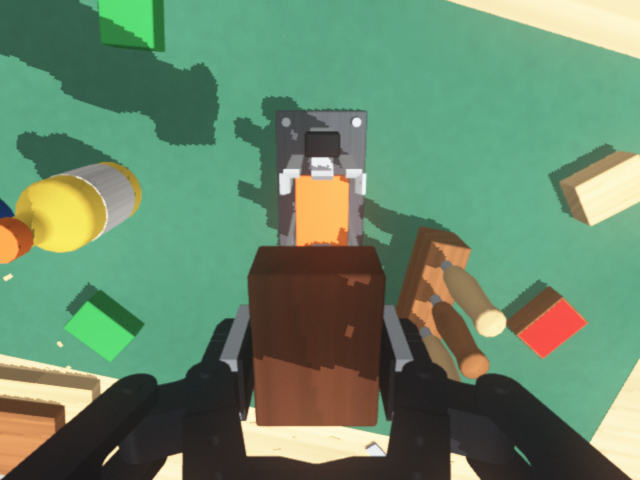

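Walnut in hand: its top-face corners are at about (250,278), (385,278), (378,425) and (257,425), and the magazine is visible behind at (322,190). I'll compute the blank centre in the hand.

```bash
cat >> h.py <<'E'
def inhand(c,s,uv,dz=.0221):
    p=np.array(s["position"]);a=np.radians(yaw_tool(s)-90);ex=np.array([np.cos(a),np.sin(a)]);ey=np.array([-ex[1],ex[0]])
    P=np.array([back(c,u,p[2]+dz)[:2]-p[:2] for u in uv])*1000
    return np.c_[P@ex,P@ey].round(1)   # mm, along blank length, along closing
E
python3 - <<'E'
from h import *
s=get_state();c=calibration("wrist")
q=inhand(c,s,[(250,278),(385,278),(378,425),(257,425)]);print(q.tolist(),q.mean(0))
print(inhand(c,s,[(260,247),(380,247)],-.0059).tolist())
im=cv2.imread("pics/w3.png")
g=cv2.cvtColor(im,cv2.COLOR_BGR2GRAY)
print(np.diff(g[235:290,270:300].mean(1)).round(0).tolist());print(np.diff(g[410:440,270:360].mean(1)).round(0).tolist())
# magazine visible guides: predict for axis guess in this picture
a=np.radians(15);ex=np.array([np.cos(a),np.sin(a)]);ey=np.array([-ex[1],ex[0]]);A=np.array([.5067,.0315])
print([np.round(proj(c,[*(A+sx*.0364*ex+sy*.0284*ey),.114]),1).tolist() for sx,sy in((-1,-1),(-1,1))])
cv2.imwrite("pics/crop2.png",cv2.resize(im[100:260,260:390],(520,640)[0:2] if 0 else (487,600),interpolation=cv2.INTER_CUBIC))
print([np.round(proj(c,[*(A-.075*ex+sy*.042*ey),.008]),1).tolist() for sy in(-1,1)])
E
```

```text
[[-29.0, -21.4], [-29.0, 20.7], [27.9, 21.2], [27.9, -21.8]] [-0.55  -0.325]
[[-29.2, -21.8], [-29.2, 23.1]]
[4.0, 3.0, 2.0, -1.0, 0.0, 0.0, -0.0, -1.0, -3.0, -16.0, -40.0, -22.0, -3.0, -0.0, -0.0, -0.0, -0.0, -1.0, -1.0, -0.0, -1.0, -0.0, -0.0, -0.0, -0.0, -1.0, 0.0, -0.0, -0.0, -0.0, -0.0, -0.0, -0.0, -0.0, 0.0, -0.0, 0.0, 1.0, 3.0, 2.0, 1.0, 0.0, 1.0, 0.0, 1.0, -1.0, 0.0, -0.0, -0.0, 0.0, -0.0, -0.0, -0.0, -0.0]
[0.0, -0.0, 0.0, 0.0, 0.0, 0.0, 0.0, 0.0, 0.0, 0.0, 0.0, 0.0, -0.0, -0.0, 13.0, 83.0, 34.0, 9.0, 5.0, 3.0, 0.0, -0.0, -0.0, -0.0, -0.0, -2.0, -1.0, -0.0, 0.0]
[[280.6, 169.5], [362.2, 169.0]]
[[273.7, 107.8], [366.3, 107.3]]
```

View pics/crop2.png

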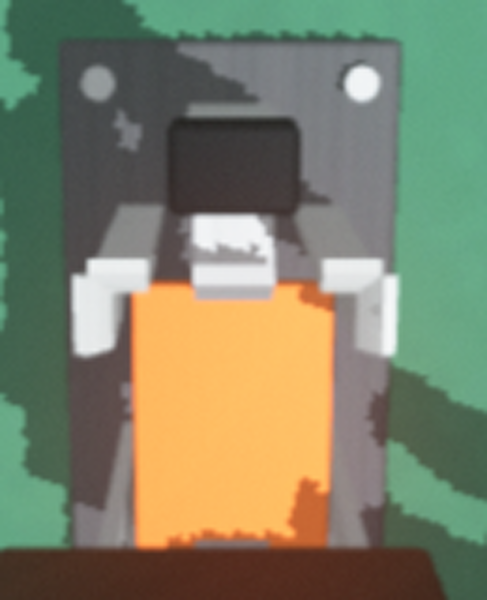

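arm_command:
  motion:
    - {"slide": [0.007,0.013,-0.1],"turn": 0,"claw": 35}
    - {"slide": [0.007,0.013,-0.2],"turn": 0,"claw": 35}
    - {"slide": [0.007,0.013,-0.3],"turn": 0,"claw": 35}
    - {"slide": [0.007,0.013,-0.325],"turn": 0,"claw": 35}
    - {"slide": [0.007,0.013,-0.325],"turn": 0,"claw": 35}
    - {"slide": [0.007,0.013,-0.325],"turn": 0,"claw": 35}
  force: 100

```text
clock: 8.58
position: [0.5093, 0.0343, 0.1347]
ee_rot: [0.0, -0.128, 0.992, -0.0]
contact_force: [0.5, -0.6, -0.3]
grip_width: 0.491
grasp_force: 104.8
```

Run:
```python
from h import *
for i in range(2):
    s=get_state();print(s["clock"],np.round(s["position"],4),yaw_tool(s),np.round(s["contact_force"],2),s["grip_width"])
    im=get_image("scene")
c=calibration("scene");cv2.imwrite("pics/s2.png",cv2.resize(im[200:320,270:400],(650,600),interpolation=cv2.INTER_CUBIC)[:,:,::-1])
```

```text
8.5833 [0.5093 0.0343 0.1347] 104.76050574312386 [ 0.53 -0.57 -0.29] 0.4908920664572157
8.6333 [0.5103 0.0345 0.1357] 104.7633628255452 [0.68 0.5  0.03] 0.49637903455407745
```

View pics/s2.png

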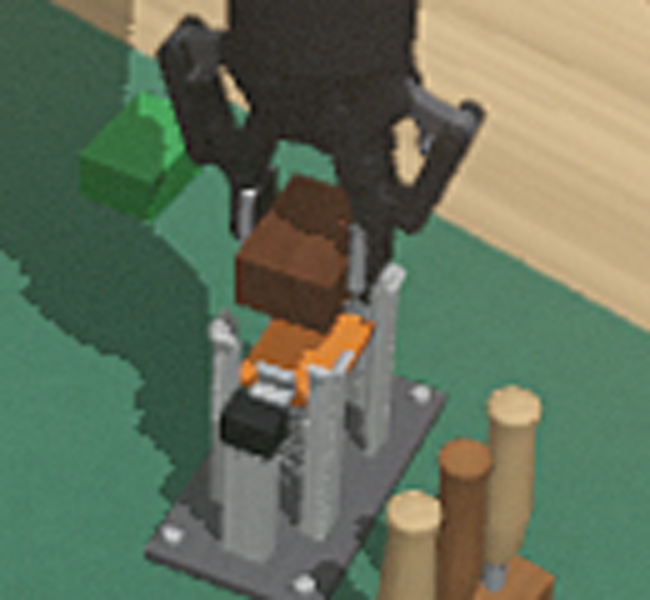

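The scene crop shows the walnut held level above the channel, slightly above the guides. I'll make the final correction and lower it into the mouth.

arm_command:
  motion:
    - {"slide": [-0.005,-0.005,0],"turn": 0.001,"claw": 35}
    - {"slide": [-0.005,-0.005,-0.02],"turn": 0.001,"claw": 35}
    - {"slide": [-0.005,-0.005,-0.035],"turn": 0.001,"claw": 35}
    - {"slide": [-0.005,-0.005,-0.05],"turn": 0.001,"claw": 35}
    - {"slide": [-0.005,-0.005,-0.05],"turn": 0.001,"claw": 35}

```text
clock: 9.1
position: [0.5059, 0.0326, 0.113]
ee_rot: [-0.001, -0.131, 0.991, 0.0]
contact_force: [-0.5, -1.0, -0.6]
grip_width: 0.494
grasp_force: 104.8
```

arm_command:
  motion:
    - {"slide": [0,0,-0.01],"turn": 0,"claw": 35}
    - {"slide": [0,0,-0.02],"turn": 0,"claw": 35}
    - {"slide": [0,0,-0.025],"turn": 0,"claw": 35}
    - {"slide": [0,0,-0.025],"turn": 0,"claw": 35}

```text
clock: 9.43
position: [0.5067, 0.0327, 0.1036]
ee_rot: [-0.0, -0.13, 0.991, 0.0]
contact_force: [0.0, 0.3, -1.0]
grip_width: 0.491
grasp_force: 104.8
```

It's in the guides without side force. Pushing down.

arm_command:
  motion:
    - {"slide": [0,0,-0.02],"turn": 0,"claw": 35}
    - {"slide": [0,0,-0.04],"turn": 0,"claw": 35}
    - {"slide": [0,0,-0.06],"turn": 0,"claw": 35}
    - {"slide": [0,0,-0.08],"turn": 0,"claw": 35}
    - {"slide": [0,0,-0.09],"turn": 0,"claw": 35}
    - {"slide": [0,0,-0.1],"turn": 0,"claw": 35}
    - {"slide": [0,0,-0.11],"turn": 0,"claw": 35}
    - {"slide": [0,0,-0.118],"turn": 0,"claw": 35}
    - {"slide": [0,0,-0.118],"turn": 0,"claw": 35}
    - {"slide": [0,0,-0.118],"turn": 0,"claw": 35}

```text
clock: 10.27
position: [0.5077, 0.0327, 0.0569]
ee_rot: [0.001, -0.13, 0.991, 0.0]
contact_force: [0.6, -0.1, 10.2]
grip_width: 0.491
grasp_force: 106.0
```

Run:
```python
from h import *
im=get_image("scene");cv2.imwrite("pics/s3.png",cv2.resize(im[200:320,270:400],(650,600),interpolation=cv2.INTER_CUBIC)[:,:,::-1])
s=get_state();print(np.round(s["position"],4),np.round(s["contact_force"],1),s["grip_width"])
```

```text
[0.5077 0.0327 0.057 ] [-1.   0.5  9.6] 0.49073649286114673
```

View pics/s3.png

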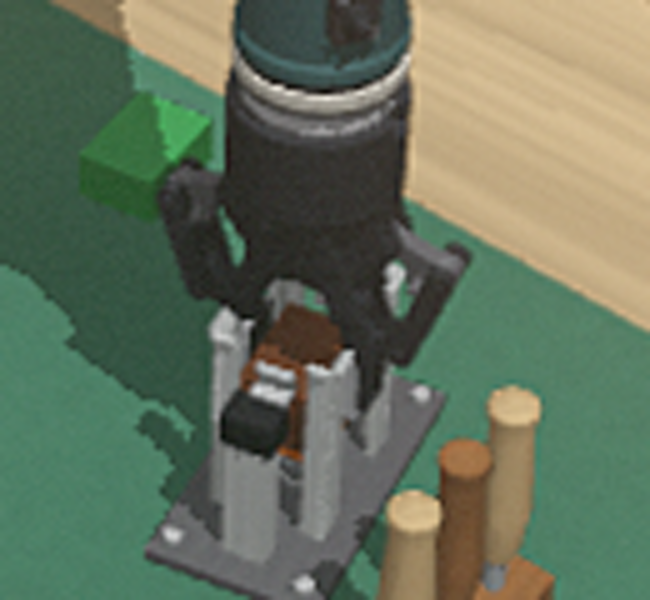

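The picture shows the walnut down below the catches. The force, about 10 N, is just the spring with the catches no longer resisting, so it's latched. Release and lift.

arm_command:
  motion:
    - {"slide": [0,0,0.005],"turn": 0,"claw": 62}
    - {"slide": [0,0,0.01],"turn": 0,"claw": 62}
    - {"slide": [0,0,0.01],"turn": 0,"claw": 62}
    - {"slide": [0,0,0.01],"turn": 0,"claw": 62}
    - {"slide": [0,0,0.05],"turn": 0,"claw": 62}
    - {"slide": [0,0,0.1],"turn": 0,"claw": 62}
    - {"slide": [0,0,0.2],"turn": 0,"claw": 62}
    - {"slide": [0,0,0.5],"turn": 0,"claw": 68}
    - {"slide": [0,0,0.5],"turn": 0,"claw": 68}
    - {"slide": [0,0,0.5],"turn": 0,"claw": 68}
    - {"slide": [0,0,0.5],"turn": 0,"claw": 68}
    - {"slide": [0,0,0.5],"turn": 0,"claw": 68}
  force: 60

```text
clock: 11.32
position: [0.5082, 0.0328, 0.259]
ee_rot: [0.003, -0.13, 0.991, 0.0]
contact_force: [-0.4, 0.2, -0.2]
grip_width: 0.795
grasp_force: 0.0
```

Run:
```python
from h import *
c,im=look("walnut",.085,"w4");cv2.imwrite("pics/crop4.png",cv2.resize(im[130:310,240:400],(533,600),interpolation=cv2.INTER_CUBIC)[:,:,::-1])
for m in place_of("wrist","mouth")[:1]: print("mouth",back(c,m["uv"],.107).round(4))
```

```text
tool 104.99 [0.5082 0.0328 0.259 ]
walnut 0.97 [124.  17.] [ 58. 151.  77.] (array([ 415.8, -126.8]), array([45.7, 24.2]), 105.0)
walnut 0.59 [ 97. 319.] [ 67. 167.  88.] (array([ 652.8, -123.3]), array([53.7, 50.1]), 149.7)
walnut 0.57 [318. 202.] [112.  72.  54.] (array([505.4,  31.6]), array([62.9, 43.6]), 15.5)
mouth [0.4856 0.0281 0.107 ]
```

View pics/crop4.png

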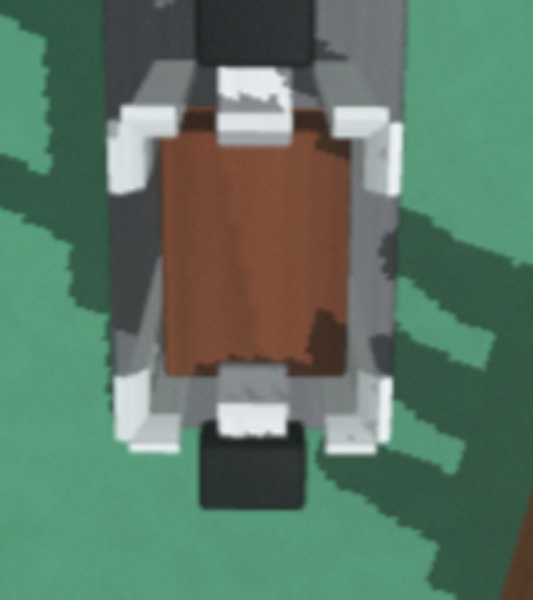

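The crop shows the walnut latched flat, with both steel catches lying over its ends at (253,110) and (253,385). That was my tenth picture, so from here I work by numbers. Now the maple.

arm_command:
  motion:
    - {"slide": [-0.193,0.635,0],"turn": -0.319,"claw": 68}
    - {"slide": [-0.193,0.635,0],"turn": -0.319,"claw": 68}
    - {"slide": [-0.193,0.635,0],"turn": -0.319,"claw": 68}
    - {"slide": [-0.193,0.635,0],"turn": -0.319,"claw": 68}
    - {"slide": [-0.193,0.635,0],"turn": -0.319,"claw": 68}
    - {"slide": [-0.193,0.635,0],"turn": -0.319,"claw": 68}
    - {"slide": [-0.193,0.635,0],"turn": -0.319,"claw": 68}
    - {"slide": [-0.193,0.635,0],"turn": -0.319,"claw": 68}
    - {"slide": [-0.193,0.635,0],"turn": -0.319,"claw": 68}
    - {"slide": [-0.193,0.635,0],"turn": -0.319,"claw": 68}
    - {"slide": [-0.193,0.635,0],"turn": -0.319,"claw": 68}
    - {"slide": [-0.193,0.635,0],"turn": -0.319,"claw": 68}

```text
clock: 12.47
position: [0.4293, 0.2857, 0.2558]
ee_rot: [-0.0, 0.362, 0.932, -0.001]
contact_force: [0.3, 0.1, 0.0]
grip_width: 0.795
grasp_force: 0.0
```

Run:
```python
from h import *
c,im=look("maple",.028,"w5")
for m in masks_of("wrist","maple")[:1]:
    p=m["pixels"].astype(np.uint8)
    v=im.mean(2);md=np.median(v[p>0]);print("bright median",md,[np.round(v[y][p[y]>0].mean(),0) for y in np.where(p.any(1))[0][::4]])
    b=cv2.morphologyEx(((v>0.8*md)&(p>0)).astype(np.uint8),cv2.MORPH_OPEN,np.ones((3,3)));print("top face",rect(c,b,.028))
```

```text
tool 47.61 [0.4293 0.2857 0.2558]
maple 0.94 [324. 188.] [226. 203. 149.] (array([433.9, 292.6]), array([62.9, 43.4]), 137.0)
maple 0.73 [224. 398.] [89. 94. 95.] (array([553.4,  42. ]), array([136.8,  57.8]), 114.0)
bright median 199.33333333333334 [np.float64(106.0), np.float64(118.0), np.float64(198.0), np.float64(198.0), np.float64(197.0), np.float64(197.0), np.float64(198.0), np.float64(200.0), np.float64(198.0), np.float64(199.0), np.float64(199.0), np.float64(199.0), np.float64(199.0), np.float64(200.0), np.float64(200.0), np.float64(200.0), np.float64(201.0), np.float64(195.0)]
top face (array([434.9, 290.7]), array([59. , 42.1]), 135.2)
```

arm_command:
  motion:
    - {"slide": [0.014,0.015,-0.48],"turn": -0.003,"claw": 68}
    - {"slide": [0.014,0.015,-0.48],"turn": -0.003,"claw": 68}
    - {"slide": [0.014,0.015,-0.48],"turn": -0.003,"claw": 68}
    - {"slide": [0.014,0.015,-0.48],"turn": -0.003,"claw": 68}
    - {"slide": [0.014,0.015,-0.48],"turn": -0.003,"claw": 68}
    - {"slide": [0.014,0.015,-0.48],"turn": -0.003,"claw": 68}
    - {"slide": [0.014,0.015,-0.56],"turn": -0.003,"claw": 68}
    - {"slide": [0.014,0.015,-0.6],"turn": -0.003,"claw": 68}
    - {"slide": [0.014,0.015,-0.623],"turn": -0.003,"claw": 68}
    - {"slide": [0.014,0.015,-0.623],"turn": -0.003,"claw": 68}
    - {"slide": [0.014,0.015,-0.623],"turn": -0.003,"claw": 68}
  force: 60

```text
clock: 13.53
position: [0.436, 0.2929, 0.0088]
ee_rot: [0.0, 0.366, 0.93, 0.001]
contact_force: [0.8, -0.3, -0.0]
grip_width: 0.79
grasp_force: 0.0
```

arm_command:
  motion:
    - {"slide": [0,0,0],"turn": 0,"claw": 35}
    - {"slide": [0,0,0],"turn": 0,"claw": 35}
    - {"slide": [0,0,0],"turn": 0,"claw": 35}
    - {"slide": [0,0,0],"turn": 0,"claw": 35}
    - {"slide": [0,0,0],"turn": 0,"claw": 35}
    - {"slide": [0,0,0],"turn": 0,"claw": 35}
    - {"slide": [0,0,0],"turn": 0,"claw": 35}
  force: 100

```text
clock: 14.12
position: [0.436, 0.2932, 0.0097]
ee_rot: [0.001, 0.366, 0.93, 0.001]
contact_force: [-0.2, -0.9, 8.3]
grip_width: 0.489
grasp_force: 101.1
```

arm_command:
  motion:
    - {"slide": [0,0,0.1],"turn": 0,"claw": 35}
    - {"slide": [0,0,0.3],"turn": 0,"claw": 35}
    - {"slide": [0,0,0.62],"turn": 0,"claw": 35}
    - {"slide": [0,0,0.62],"turn": 0,"claw": 35}
    - {"slide": [0,0,0.62],"turn": 0,"claw": 35}
    - {"slide": [0,0,0.62],"turn": 0,"claw": 35}
    - {"slide": [0,0,0.62],"turn": 0,"claw": 35}
    - {"slide": [0,0,0.62],"turn": 0,"claw": 35}
    - {"slide": [0,0,0.62],"turn": 0,"claw": 35}

```text
clock: 14.87
position: [0.4344, 0.2923, 0.256]
ee_rot: [-0.0, 0.366, 0.931, 0.0]
contact_force: [0.1, -0.9, -0.8]
grip_width: 0.491
grasp_force: 101.8
```

arm_command:
  motion:
    - {"slide": [0.177,-0.652,0],"turn": 0.322,"claw": 35}
    - {"slide": [0.177,-0.652,0],"turn": 0.322,"claw": 35}
    - {"slide": [0.177,-0.652,0],"turn": 0.322,"claw": 35}
    - {"slide": [0.177,-0.652,0],"turn": 0.322,"claw": 35}
    - {"slide": [0.177,-0.652,0],"turn": 0.322,"claw": 35}
    - {"slide": [0.177,-0.652,0],"turn": 0.322,"claw": 35}
    - {"slide": [0.177,-0.652,0],"turn": 0.322,"claw": 35}
    - {"slide": [0.177,-0.652,0],"turn": 0.322,"claw": 35}
    - {"slide": [0.177,-0.652,0],"turn": 0.322,"claw": 35}
    - {"slide": [0.177,-0.652,0],"turn": 0.322,"claw": 35}
    - {"slide": [0.177,-0.652,0],"turn": 0.322,"claw": 35}
    - {"slide": [0.177,-0.652,0],"turn": 0.322,"claw": 35}

```text
clock: 15.87
position: [0.505, 0.0323, 0.2546]
ee_rot: [-0.001, -0.13, 0.992, 0.0]
contact_force: [-0.0, -0.1, -0.5]
grip_width: 0.489
grasp_force: 101.7
```

Run:
```python
from h import *
s=get_state();c,im=look("maple",s["position"][2]+.018,"w6")
m=masks_of("wrist","maple")[0]["pixels"];v=im.mean(2)
rows=np.where(m[:,290:350].any(1))[0];print(rows.min(),rows.max())
print([(int(y),int(v[y,300:340].mean())) for y in range(rows.min()-4,min(rows.max()+6,480),4)])
for y in (300,340,400): 
    x=np.where(m[y])[0]; print(y,(x.min(),x.max()) if len(x) else None)
w=cv2.imread("pics/w3.png");print(s["grip_width"],s["contact_force"])
print(inhand(c,s,[(317,rows.min()+.0)],-.0097),inhand(c,s,[(317,rows.max())],.018))
```

```text
tool 104.95 [0.505  0.0323 0.2546]
maple 0.65 [315. 328.] [192. 169. 126.] (array([500.3,  30.4]), array([68. , 43.7]), 15.0)
maple 0.21 [316. 206.] [114.  73.  54.] (array([456.4,  18.5]), array([23.1, 17.6]), 16.2)
243 419
[(239, 75), (243, 93), (247, 107), (251, 108), (255, 109), (259, 108), (263, 108), (267, 107), (271, 136), (275, 138), (279, 138), (283, 139), (287, 139), (291, 140), (295, 140), (299, 140), (303, 140), (307, 141), (311, 141), (315, 141), (319, 143), (323, 147), (327, 143), (331, 143), (335, 144), (339, 144), (343, 145), (347, 146), (351, 146), (355, 147), (359, 185), (363, 224), (367, 224), (371, 224), (375, 224), (379, 224), (383, 224), (387, 225), (391, 225), (395, 225), (399, 225), (403, 225), (407, 225), (411, 225), (415, 225), (419, 180), (423, 142)]
300 (np.int64(251), np.int64(382))
340 (np.int64(256), np.int64(377))
400 (np.int64(257), np.int64(376))
0.4889783668229115 [-0.02490185 -0.06725652 -0.46080672]
[[-29.5  -0.5]] [[28.9 -0.5]]
```

arm_command:
  motion:
    - {"slide": [0.003,0,-0.1],"turn": 0,"claw": 35}
    - {"slide": [0.003,0,-0.2],"turn": 0,"claw": 35}
    - {"slide": [0.003,0,-0.27],"turn": 0,"claw": 35}
    - {"slide": [0.003,0,-0.3],"turn": 0,"claw": 35}
    - {"slide": [0.003,0,-0.31],"turn": 0,"claw": 35}
    - {"slide": [0.003,0,-0.31],"turn": 0,"claw": 35}
    - {"slide": [0.003,0,-0.31],"turn": 0,"claw": 35}

```text
clock: 16.6
position: [0.5079, 0.0322, 0.1323]
ee_rot: [0.001, -0.131, 0.991, -0.0]
contact_force: [-0.2, 0.7, -0.1]
grip_width: 0.49
grasp_force: 101.7
```

Run:
```python
from h import *
P=[]
for i in range(5):
    s=get_state();P.append(s["position"]);get_image("scene")
print(np.round(P,4).tolist(),yaw_tool(s),s["contact_force"])
```

```text
[[0.5079, 0.0322, 0.1323], [0.5083, 0.0321, 0.1328], [0.5084, 0.0321, 0.133], [0.5083, 0.0321, 0.133], [0.5082, 0.032, 0.1329]] 104.98788823424297 [-0.3248172   0.38743844 -0.27463951]
```

arm_command:
  motion:
    - {"slide": [-0.0025,0.0015,-0.015],"turn": 0,"claw": 35}
    - {"slide": [-0.0025,0.0015,-0.03],"turn": 0,"claw": 35}
    - {"slide": [-0.0025,0.0015,-0.045],"turn": 0,"claw": 35}
    - {"slide": [-0.0025,0.0015,-0.06],"turn": 0,"claw": 35}
    - {"slide": [-0.0025,0.0015,-0.063],"turn": 0,"claw": 35}
    - {"slide": [-0.0025,0.0015,-0.063],"turn": 0,"claw": 35}

```text
clock: 17.35
position: [0.5067, 0.0326, 0.106]
ee_rot: [0.0, -0.13, 0.991, 0.0]
contact_force: [0.9, -0.3, -1.2]
grip_width: 0.487
grasp_force: 101.9
```

arm_command:
  motion:
    - {"slide": [0,0,-0.02],"turn": 0,"claw": 35}
    - {"slide": [0,0,-0.04],"turn": 0,"claw": 35}
    - {"slide": [0,0,-0.06],"turn": 0,"claw": 35}
    - {"slide": [0,0,-0.08],"turn": 0,"claw": 35}
    - {"slide": [0,0,-0.09],"turn": 0,"claw": 35}
    - {"slide": [0,0,-0.1],"turn": 0,"claw": 35}
    - {"slide": [0,0,-0.11],"turn": 0,"claw": 35}
    - {"slide": [0,0,-0.117],"turn": 0,"claw": 35}
    - {"slide": [0,0,-0.117],"turn": 0,"claw": 35}
    - {"slide": [0,0,-0.117],"turn": 0,"claw": 35}

```text
clock: 18.18
position: [0.5077, 0.0326, 0.0611]
ee_rot: [0.001, -0.13, 0.991, 0.0]
contact_force: [-0.7, 0.2, 14.4]
grip_width: 0.494
grasp_force: 104.3
```

Run:
```python
from h import *
for i in range(2):
    get_image("scene");s=get_state();print(np.round(s["position"],4),np.round(s["contact_force"],1),s["grip_width"])
```

```text
[0.5077 0.0326 0.0611] [-0.7 -0.1 14.8] 0.4906676758172893
[0.5078 0.0325 0.0612] [-0.5 -0.2 14.5] 0.4830526639897446
```

The force suggests the maple is near the latch depth. I'll go 4 mm deeper to be sure.

arm_command:
  motion:
    - {"slide": [0,0,-0.005],"turn": 0,"claw": 35}
    - {"slide": [0,0,-0.01],"turn": 0,"claw": 35}
    - {"slide": [0,0,-0.01],"turn": 0,"claw": 35}
    - {"slide": [0,0,-0.01],"turn": 0,"claw": 35}

```text
clock: 18.62
position: [0.5078, 0.0326, 0.0572]
ee_rot: [0.002, -0.13, 0.991, 0.0]
contact_force: [-0.7, -0.6, 15.6]
grip_width: 0.489
grasp_force: 104.4
```

arm_command:
  motion:
    - {"slide": [0,0,0.005],"turn": 0,"claw": 62}
    - {"slide": [0,0,0.01],"turn": 0,"claw": 62}
    - {"slide": [0,0,0.01],"turn": 0,"claw": 62}
    - {"slide": [0,0,0.01],"turn": 0,"claw": 62}
    - {"slide": [0,0,0.05],"turn": 0,"claw": 62}
    - {"slide": [0,0,0.1],"turn": 0,"claw": 62}
    - {"slide": [0,0,0.2],"turn": 0,"claw": 62}
    - {"slide": [0,0,0.5],"turn": 0,"claw": 68}
    - {"slide": [0,0,0.5],"turn": 0,"claw": 68}
    - {"slide": [0,0,0.5],"turn": 0,"claw": 68}
    - {"slide": [0,0,0.5],"turn": 0,"claw": 68}
    - {"slide": [0,0,0.5],"turn": 0,"claw": 68}

```text
clock: 19.62
position: [0.5075, 0.0326, 0.2577]
ee_rot: [0.003, -0.13, 0.991, 0.0]
contact_force: [-0.3, -0.4, -1.3]
grip_width: 0.796
grasp_force: 0.0
```

Run:
```python
from h import *
c,im=look("maple",.085,"w7")
v=im.mean(2)
s=get_state()
a=np.radians(15);ex=np.array([np.cos(a),np.sin(a)]);ey=np.array([-ex[1],ex[0]]);A=np.array([.507,.0323])
# colours along the long axis at mid-width and at 15 mm to the side, z=.085
for o in(0,.014,-.014):
    r=[]
    for x in range(-40,41,4):
        u,w=np.round(proj(c,[*(A+x/1e3*ex+o*ey),.087])).astype(int);r.append((x,im[w,u].tolist()))
    print(o,r)
w4=cv2.imread("pics/w4.png")[:,:,::-1]
for n,I in(("walnut latched",w4),("now",im)):
    g=I[140:290,300:332].astype(int);gray=(g.max(2)-g.min(2)<30)&(g.max(2)>140)
    print(n,[140+int(y) for y in np.where(gray.mean(1)>.5)[0]])
for n in("catch_a","catch_b"):
    for m in masks_of("wrist",n)[:2]: ys,xs=np.where(m["pixels"]);print(n,round(m["conf"],2),xs.min(),xs.max(),ys.min(),ys.max())
```

```text
tool 104.99 [0.5075 0.0326 0.2577]
maple 0.63 [314. 205.] [237. 220. 169.] (array([505.8,  31.4]), array([62.8, 43.6]), 15.0)
0 [(-40, [227, 229, 231]), (-36, [138, 140, 140]), (-32, [216, 221, 222]), (-28, [160, 162, 163]), (-24, [249, 233, 181]), (-20, [249, 234, 181]), (-16, [249, 234, 183]), (-12, [249, 233, 181]), (-8, [250, 235, 182]), (-4, [250, 235, 182]), (0, [250, 235, 183]), (4, [249, 234, 182]), (8, [250, 234, 181]), (12, [250, 235, 183]), (16, [250, 235, 184]), (20, [250, 235, 184]), (24, [221, 189, 139]), (28, [140, 140, 141]), (32, [137, 138, 138]), (36, [160, 163, 162]), (40, [225, 228, 229])]
0.014 [(-40, [113, 115, 114]), (-36, [85, 78, 73]), (-32, [127, 107, 78]), (-28, [170, 143, 103]), (-24, [241, 221, 165]), (-20, [246, 228, 172]), (-16, [247, 229, 174]), (-12, [247, 229, 175]), (-8, [246, 228, 174]), (-4, [247, 229, 173]), (0, [247, 230, 174]), (4, [247, 230, 175]), (8, [247, 230, 175]), (12, [247, 229, 174]), (16, [178, 148, 107]), (20, [170, 141, 103]), (24, [169, 143, 102]), (28, [170, 143, 105]), (32, [121, 120, 121]), (36, [121, 121, 122]), (40, [119, 120,
[... 256 characters left out ...]
 236, 184]), (4, [251, 237, 186]), (8, [246, 228, 174]), (12, [246, 229, 173]), (16, [246, 229, 173]), (20, [247, 230, 175]), (24, [247, 230, 175]), (28, [174, 148, 108]), (32, [117, 117, 118]), (36, [115, 116, 118]), (40, [107, 107, 109])]
walnut latched [150, 151, 152, 153, 154, 155, 156, 157, 158, 159, 160, 161, 162, 163, 164, 165, 166, 167, 168, 169, 170, 171, 172, 173, 242, 250, 251, 252, 253, 254, 255, 256, 257, 258, 259, 260]
now [152, 153, 154, 155, 156, 157, 158, 159, 160, 164, 165, 166, 167, 168, 169, 170, 171, 172, 173, 252, 253, 254, 255, 256, 257, 258, 259, 260, 261]
catch_a 0.91 306 326 240 261
catch_a 0.8 306 327 152 174
catch_b 0.91 306 326 240 261
catch_b 0.8 306 327 152 174
```

The maple mask and both catch positions match the walnut-latched view: the catch edges are at rows 173 and 240–260, over the blank's ends. Handing in.

```bash
python3 -c "
from cell import *
print(close_job())"
```

```text
the job is handed in; nothing more can be done
None
```

I loaded the walnut and then the maple into the magazine, and the last wrist-camera check showed both catches closed over the maple; I handed the job in at about 20 s with the arm clear (no verdict was returned).

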